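# Load sample jars on a sprung scale to the red mark

### The arm

A 6-joint arm with a two-finger parallel gripper is mounted at the origin on a cart in front of the work surface, level with it; the furniture and walls round the work are solid. World frame = base frame: x ahead of the robot, y to its left, z up, the work surface at z = 0. Lengths are in m, angles in rad, forces in N, time in s.
With the tool pointing down it reaches from about 0.25 to 0.85 m from the base axis. Payload 12.5 kg.
Tool frame: the origin (TCP) lies midway between the tips of the shut fingers; the grasp point (between the pads) lies 19 mm behind it; z points along the fingers, y is the direction in which the jaws open and shut (so a half turn about z gives the same grasp; the last joint's range is limited). The gripper opens to 93 mm and grips with 3 to 60 N. Pads are 15 mm wide; open, the fingers measure 128 mm over their backs; the gripper's body (75 mm by 188 mm) begins 65 mm behind the grasp point.
Start: joints at [1.141, 0.351, 1.652, -0, 1.139, -0.085], TCP at [0.186, 0.518, 0.189] pointing down, gripper open.
Joint ranges: [-2.75, 2.75], [-0.79, 2.1], [0.01, 2.65], [-1.57, 4.71], [0.07, 3.14], [-2.87, 2.87]. Speed limits (rad/s): [2.22, 2.22, 2.79, 3.14, 3.14, 3.14].

### API

Orientations are given as a rotation vector (axis times angle).
In Python, from rig import env gives the robot as it stands.
- The arm moves only by the tool servo_tool, never from a script. Its argument "rows" is a list of rows, each a list of 3 entries, a list of its own where there are three numbers: the shift along the tool's x, y, z as a fraction of full scale, then the turn, a rotation vector about the tool's x, y, z as a fraction of full scale, then the opening, from -1 (shut) to 1 (fully open). In form: [[[x, y, z], [wx, wy, wz], grip], ...]. A call has 1 to 5 rows; each row is the pose to reach, as a shift and turn from the pose commanded when the call began, along the tool's axes at that moment; what a row does not reach only later rows make up. Full scale, the value 1, is 200 mm for a shift and pi/2 rad for a turn. A row lasts 1/12 s, in which the tool goes at most 41.7 mm and 7.16 degrees, less where a joint would pass 70% of its speed; a pose out of reach is approached as far as the arm can. A call with a number of a shift or a turn outside -1 to 1 is refused whole. A call with a gripper value outside its range is refused whole. The fingers move at their own pace and stop on an object; "grip_force" is the grip in N (left out, the last holds). Time passes only in rows, so rows that repeat a pose let the fingers close. It gives the time, the measured TCP pose, the force and the opening at its end, in the units of the state.
- env.state(): the state, without advancing time (a new reading comes with each control period).
- env.read_camera(name): name is "scene" or "top" or "wrist"; returns (picture, depth): 420x560x3 uint8, blue, green, red; 420x560 float32, m along the optical axis (not along the pixel's ray), 0 where there is no reading.
- env.camera_model(name): a dict with "fx", "fy", "cx", "cy" (pixels), "xyz" and "attitude" of the camera in the world. Camera axes: x right, y down, z forward; pixel columns grow to the right and rows downward; lengths in m; the calibration is good to about 2 mm. The wrist camera is an equidistant fisheye: a pixel r from the principal point sees the ray r / f radians off the axis. A picture is of the moment at which its call begins: read the wrist's pose just before it. camera_model takes no time and is no camera call; for the wrist camera it gives the pose at the moment of the call.
- env.hand_in(): hands the job in, once; it reports no verdict.
The state is a dict: "time": time; "joints": joint angles; "joint_vel": joint speeds; "effort": joint torques, N m; "ee_pos": TCP position; "ee_rot": TCP orientation; "wrist_force": force on the tool from outside, world axes, zero at the start; "ft_torque": the same for the moment, N m; "grip_width": opening from 0.0 (shut) to 1.0 (fully open).
Only numpy, scipy, OpenCV 4.12 (cv2) and the standard library are available. Lean on these libraries where they do the work, as an engineer would, in place of code of your own. Each camera call takes 0.05 s, during which the arm holds its last target.

### The job

Set the blue-capped sample jars on the pan of the sprung scale, upright and one at a time, just until the pan's black pointer has sunk to the red mark or below it, then stop: if the first jar is enough, leave the second standing on the worktop. Do not put the white-capped or black-capped jar on the pan.

Things in the scene. Friction and masses are not known exactly. Their poses are not given: they have to be found in the camera images.
- pan: aluminium tray of a sprung scale (blue base), 120 mm in its x, 200 in its y, rim 8 mm above the floor. Origin: top of its floor, centre, z up; 120 mm above the worktop when empty. It slides straight down 25 mm per 0.15 kg, settles in 1 s. Both jars fit, 90 mm apart along y. A black pointer at its +y end, level with the origin, moves over a white board at y = +140 mm (top 142 mm above the worktop).
- mark: red clip, fixed on the white board beside the pan's +y end, with a red line 4 mm thick across the board. Origin on the middle of the line: the pointer is at the mark when the pan's origin is as high as the mark's. It lies 10 to 42 mm below the empty pan's origin: one or two blue-capped jars reach it.
- jar_a: sample jar with a BLUE screw cap, white body, 54 mm high; body 42 mm and cap 44 mm in diameter, cap from 40 to 54 mm up; origin at the centre of its underside, z up. Weighs about 0.15 kg. The other blue-capped jar is the same kind. Starts standing on the worktop.
- jar_b: sample jar with a BLUE screw cap, white body, 54 mm high; body 42 mm and cap 44 mm in diameter, cap from 40 to 54 mm up; origin at the centre of its underside, z up. Weighs about 0.15 kg. The other blue-capped jar is the same kind. Starts standing on the worktop. White- and black-capped jars are heavier bystanders.
There are look-alikes about, which are no part of the job. What is shaped like the jar_a but brown is not meant.

How it is judged:
On the way:
1. one blue-capped jar alone stands upright on the pan, let go ((((z of jar_a in the frame of pan between -0.005 and 0.012 m and x of jar_a in the frame of pan between -0.06 and 0.06 m and y of jar_a in the frame of pan between -0.1 and 0.1 m and angle between jar_a's own z axis and vertical below 0.17 rad) and not (z of jar_b in the frame of pan between -0.005 and 0.012 m and x of jar_b in the frame of pan between -0.06 and 0.06 m and y of jar_b in the frame of pan between -0.1 and 0.1 m and angle between jar_b's own z axis and vertical below 0.17 rad) and contact force between the fingers and jar_a below 0.1 N) or ((z of jar_b in the frame of pan between -0.005 and 0.012 m and x of jar_b in the frame of pan between -0.06 and 0.06 m and y of jar_b in the frame of pan between -0.1 and 0.1 m and angle between jar_b's own z axis and vertical below 0.17 rad) and not (z of jar_a in the frame of pan between -0.005 and 0.012 m and x of jar_a in the frame of pan between -0.06 and 0.06 m and y of jar_a in the frame of pan between -0.1 and 0.1 m and angle between jar_a's own z axis and vertical below 0.17 rad) and contact force between the fingers and jar_b below 0.1 N))), for 0.2 s.
At the end, for the whole second after the job is handed in: At least one blue-capped jar stands upright (within 10 degrees) on the pan, the other one likewise on the pan or on the worktop; the pan is at rest with its pointer at or below the red mark (at most 3 mm above it, and not more than 28 mm below it, which would be one jar too many); nothing is moving (((z of jar_a in the frame of pan between -0.005 and 0.012 m and x of jar_a in the frame of pan between -0.06 and 0.06 m and y of jar_a in the frame of pan between -0.1 and 0.1 m and angle between jar_a's own z axis and vertical below 0.17 rad) or (z of jar_b in the frame of pan between -0.005 and 0.012 m and x of jar_b in the frame of pan between -0.06 and 0.06 m and y of jar_b in the frame of pan between -0.1 and 0.1 m and angle between jar_b's own z axis and vertical below 0.17 rad)) and ((z of jar_a in the frame of pan between -0.005 and 0.012 m and x of jar_a in the frame of pan between -0.06 and 0.06 m and y of jar_a in the frame of pan between -0.1 and 0.1 m and angle between jar_a's own z axis and vertical below 0.17 rad) or (height (world z) of jar_a between -0.01 and 0.012 m and angle between jar_a's own z axis and vertical below 0.17 rad)) and ((z of jar_b in the frame of pan between -0.005 and 0.012 m and x of jar_b in the frame of pan between -0.06 and 0.06 m and y of jar_b in the frame of pan between -0.1 and 0.1 m and angle between jar_b's own z axis and vertical below 0.17 rad) or (height (world z) of jar_b between -0.01 and 0.012 m and angle between jar_b's own z axis and vertical below 0.17 rad)) and z of pan in the frame of mark between -0.028 and 0.003 m and linear speed of pan below 0.01 m/s and linear speed of each of jar_a, jar_b below 0.02 m/s); the robot touches nothing.
It also fails if it takes over 56 s, if anything falls off the work surface, if the arm or the gripper's body presses on something with over 40 N, if the wrist force passes 120 N, or if a joint passes its speed limit or range.

## Working session

There is one attempt and no reset: what is moved stays moved. The work goes in short steps, Python scripts to look and compute and a tool call to move; the robot and the scene stay as the last step left them, time stands still between calls to the robot, and variables do not carry over. Pictures are saved under pics/ and viewed, and the job is handed in when it is done.

Besides the shell and the picture viewer there is one more tool, called after "Request:" as a command line: name --argument value ..., lists and objects as JSON in quotes. servo_tool: Moves the arm, as the interface text tells. Shift numbers are shares of 200 mm and turn numbers shares of pi/2 rad, none past 1 either way. Its arguments: {"type":"object","properties":{"rows":{"type":"array","items":{"type":"array"}},"grip_force":{"type":"number"}},"required":["rows"]}

```bash
mkdir -p pics; ls
python3 - <<'E'
from rig import env
import cv2,numpy as np
s=env.state();print(s)
for n in("scene","top","wrist"):
    print(n,env.camera_model(n))
    p,d=env.read_camera(n);cv2.imwrite(f"pics/{n}0.png",p);np.save(f"pics/{n}0d.npy",d)
E
```

```text
pics
{'time': 0.0, 'joints': array([ 1.14138503e+00,  3.51239789e-01,  1.65241270e+00, -3.84953142e-05,
        1.13908267e+00, -8.46005249e-02]), 'joint_vel': array([ 0.0008585 , -0.00194935, -0.00062911, -0.00208198, -0.00066809,
        0.00087684]), 'effort': array([-2.41492409e-03, -4.97306585e+01, -2.85259241e+01,  6.98177330e-02,
        2.55426887e-02, -6.54834685e-05]), 'ee_pos': array([0.18574226, 0.51729464, 0.18890383]), 'ee_rot': array([-5.38879223e-01, -3.09476951e+00,  1.74951651e-03]), 'wrist_force': array([-0.5352201 ,  0.22507544, -0.79744442]), 'ft_torque': array([0.06543551, 0.02158195, 0.00723704]), 'grip_width': 0.9978836931686594}
scene {'fx': 466.1604255714975, 'fy': 466.1604255714975, 'cx': 285.97867472412406, 'cy': 212.98969232836185, 'xyz': array([-0.07857391, -0.78079708,  0.71188787]), 'attitude': array([-2.03403643,  0.65805752, -0.35462227])}
top {'fx': 511.11013167979513, 'fy': 511.11013167979513, 'cx': 278.2483388572825, 'cy': 206.11470401616745, 'xyz': array([0.34349992, 0.03362403, 1.30911336]), 'attitude': array([-2.16864787,  2.13660582, -0.09798324])}
wrist {'fx': 325.19226210127806, 'fy': 325.19226210127806, 'cx': 280.3402257944721, 'cy': 213.06103711007333, 'xyz': array([0.11059657, 0.54431655, 0.3822492 ]), 'attitude': array([2.36928466, 1.66604882, 0.24028005])}
```

View pics/scene0.png

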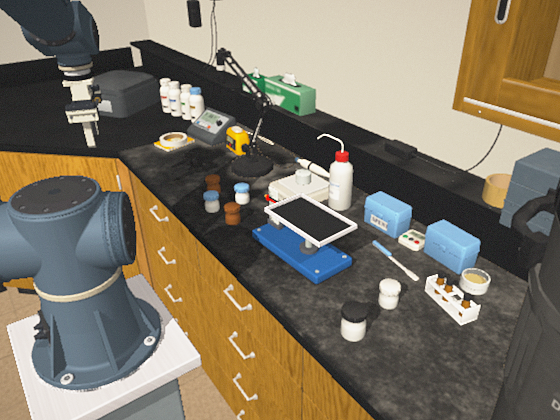

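View pics/top0.png

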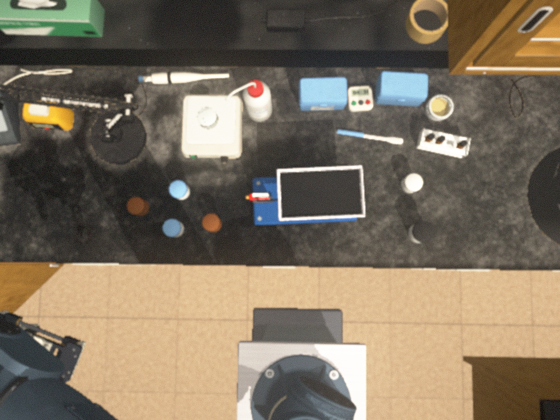

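View pics/wrist0.png

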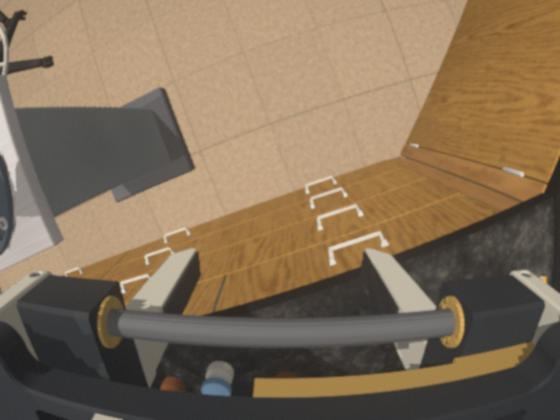

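Scene picture: the blue caps are at (242,190) and (211,200). The brown look-alikes are at (213,183) and (232,212), the white cap at (389,292) and the black cap at (353,322). The blue-capped bottles at about (195,98) are a different shape. The pan is at (310,218). Next come close crops and measurements.

```bash
cat > h.py <<'E'
import numpy as np,cv2
from scipy.spatial.transform import Rotation as R
from rig import env
def ray(m,u,v):
    d=np.array([(u-m['cx'])/m['fx'],(v-m['cy'])/m['fy'],1.]);return R.from_rotvec(m['attitude']).as_matrix()@d
def plane(m,u,v,z):
    d=ray(m,u,v);o=m['xyz'];return o+d*(z-o[2])/d[2]
def dep(m,u,v,D): return m['xyz']+ray(m,u,v)*D[int(v),int(u)]
def two(m1,p1,m2,p2):
    a=ray(m1,*p1);b=ray(m2,*p2);a/=np.linalg.norm(a);b/=np.linalg.norm(b)
    t=np.linalg.lstsq(np.c_[a,-b],m2['xyz']-m1['xyz'],rcond=None)[0]
    P=m1['xyz']+a*t[0];Q=m2['xyz']+b*t[1];return (P+Q)/2,np.linalg.norm(P-Q)
def proj(m,P):
    c=R.from_rotvec(m['attitude']).as_matrix().T@(np.array(P)-m['xyz']);return m['cx']+m['fx']*c[0]/c[2],m['cy']+m['fy']*c[1]/c[2]
E
python3 - <<'E'
from h import *
t=cv2.imread('pics/top0.png');s=cv2.imread('pics/scene0.png')
a=cv2.resize(t[160:250,110:250],None,fx=5,fy=5,interpolation=cv2.INTER_CUBIC)
b=cv2.resize(s[165:285,190:360],None,fx=4.5,fy=4.5,interpolation=cv2.INTER_CUBIC)
c=cv2.resize(t[150:240,235:375],None,fx=5,fy=5,interpolation=cv2.INTER_CUBIC)
cv2.imwrite('pics/ca.png',a);cv2.imwrite('pics/cb.png',b);cv2.imwrite('pics/cc.png',c)
m=env.camera_model('top');D=np.load('pics/top0d.npy')
hsv=cv2.cvtColor(t,cv2.COLOR_BGR2HSV)
k=cv2.inRange(hsv,(95,70,60),(115,255,255))
n,l,st,ce=cv2.connectedComponentsWithStats(k)
for i in range(1,n):
    if st[i,4]>60: print(st[i],ce[i],plane(m,*ce[i],.054),dep(m,*ce[i],D))
for u,v in [(137,206),(211,223),(413,183),(416,232)]: print(u,v,dep(m,u,v,D))
for u,v in [(277,170),(363,166),(366,217),(280,221),(320,192),(290,192),(350,192)]: print('pan',dep(m,u,v,D))
E
```

```text
[ 376   71   52   35 1598] [401.69086358  88.03692115] [ 0.79023452 -0.24429769  0.054     ] [ 0.78215459 -0.23927102  0.07670078]
[ 299   77   48   33 1327] [322.28711379  92.1137905 ] [ 0.77785484 -0.04417722  0.054     ] [ 0.77044257 -0.04284954  0.07541853]
[338 130  25   6  71] [348.67605634 132.11267606] [ 0.67492707 -0.11085476  0.054     ] [ 0.68721255 -0.11621036  0.00747493]
[ 252  177  105   49 1239] [276.62792575 206.27360775] [0.48544624 0.06665422 0.054     ] [0.48831026 0.06732067 0.0286758 ]
[169 180  17  18 198] [176.1969697  187.50505051] [0.52910628 0.31786119 0.054     ] [0.52923863 0.31806388 0.05310499]
[162 218  18  19 248] [170.79435484 227.22177419] [0.4297673 0.327428  0.054    ] [0.42973372 0.32731363 0.05448856]
137 206 [0.48171727 0.41490027 0.05093725]
211 223 [0.4418875  0.22853978 0.05108385]
413 183 [ 0.54805645 -0.26961265  0.05317275]
416 232 [ 0.42616343 -0.27256059  0.06417315]
pan [0.56147515 0.06506636 0.13457813]
pan [ 0.60050851 -0.15475977 -0.00425462]
pan [ 0.46673896 -0.1610168   0.00302597]
pan [0.45086489 0.05815867 0.03242159]
pan [ 0.51299924 -0.03624616  0.12042783]
pan [0.51206876 0.03406409 0.12050783]
pan [ 0.51382986 -0.10630864  0.12102914]
```

View pics/ca.png

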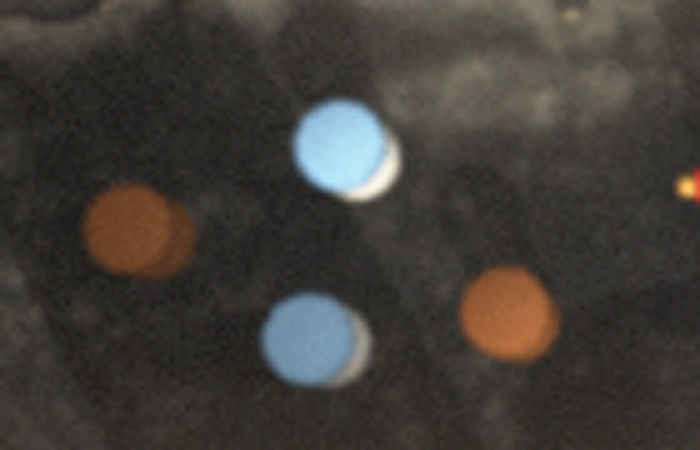

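View pics/cb.png

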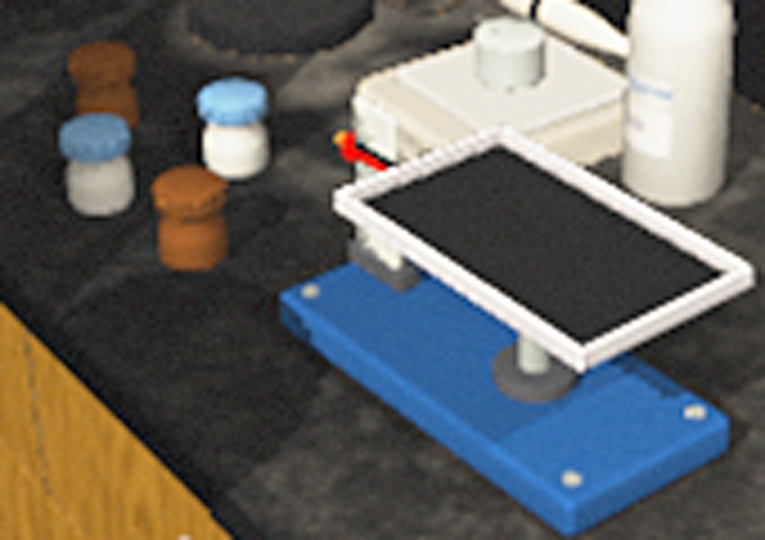

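View pics/cc.png

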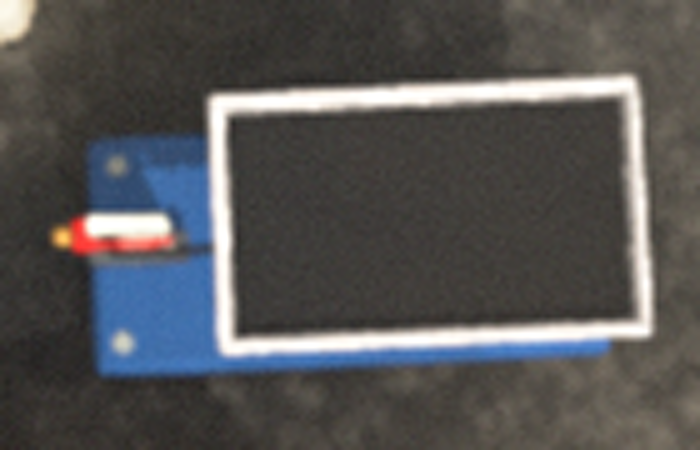

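Run:
```python
from h import *
m=env.camera_model('top');D=np.load('pics/top0d.npy');t=cv2.imread('pics/top0.png')
ms=env.camera_model('scene');Ds=np.load('pics/scene0d.npy');s=cv2.imread('pics/scene0.png')
C=np.array([plane(m,u,v,.128) for u,v in [(277,169),(362.4,165.4),(365.4,217),(281.6,220.6)]])
print(C,C.mean(0),np.linalg.norm(np.roll(C,-1,0)-C,axis=1))
y=C[[0,3]].mean(0)-C[[1,2]].mean(0);print('pan yaw',np.arctan2(-y[0],y[1]))
for n,img,mm,DD,roi in(('top',t,m,D,(180,205,240,280)),('sc',s,ms,Ds,(185,215,255,290))):
    hsv=cv2.cvtColor(img,cv2.COLOR_BGR2HSV)
    k=cv2.inRange(hsv,(0,150,100),(6,255,255))|cv2.inRange(hsv,(172,150,100),(180,255,255))
    v,u=np.nonzero(k);o=(v>roi[0])&(v<roi[1])&(u>roi[2])&(u<roi[3])
    for a,b in zip(u[o],v[o]): print(n,a,b,dep(mm,a,b,DD).round(3))
J=R.from_rotvec(env.state()['ee_rot']).as_matrix();print(J.round(3))
# tall stuff near the jars
v,u=np.mgrid[0:420:1,0:560:1];
P=np.array([dep(m,a,b,D) for a,b in zip(u.ravel(),v.ravel())]);P=P[(P[:,2]>.1)&(P[:,0]>.25)&(P[:,0]<.8)&(abs(P[:,1])<.6)&(D.ravel()>0)]
from collections import defaultdict
g=defaultdict(float)
for p in P: kk=tuple((p[:2]//.06*.06).round(2)); g[kk]=max(g[kk],p[2])
for kk in sorted(g): print(kk,round(g[kk],2),end=' ')
```

```text
[[ 0.56507573  0.06528142  0.128     ]
 [ 0.57603679 -0.13439466  0.128     ]
 [ 0.4549272  -0.14100998  0.128     ]
 [ 0.44381034  0.0526267   0.128     ]] [ 0.50996251 -0.03937413  0.128     ] [0.1999767  0.12129012 0.19395553 0.12192389]
pan yaw 0.05607441257009264
top 250 193 [0.525 0.137 0.003]
top 249 194 [0.522 0.14  0.   ]
top 250 194 [0.507 0.128 0.117]
top 251 194 [0.507 0.126 0.114]
top 249 195 [ 0.52   0.14  -0.001]
top 250 195 [0.505 0.129 0.112]
top 251 195 [0.504 0.126 0.115]
top 250 196 [0.503 0.129 0.11 ]
top 251 196 [0.502 0.126 0.115]
top 250 197 [0.5   0.128 0.113]
top 251 197 [0.5   0.126 0.112]
top 252 197 [0.499 0.123 0.117]
top 250 198 [0.497 0.128 0.115]
top 251 198 [0.498 0.126 0.113]
top 252 198 [0.497 0.123 0.116]
top 253 198 [0.498 0.121 0.113]
top 254 198 [0.498 0.119 0.11 ]
top 255 198 [0.498 0.117 0.11 ]
top 256 198 [0.498 0.114 0.109]
top 257 198 [0.498 0.112 0.11 ]
top 258 198 [0.499 0.11  0.105]
top 265 198 [0.499 0.093 0.109]
top 266 198 [0.499 0.091 0.108]
top 249 199 [0.509 0.14  0.002]
top 250 199 [0.495 0.128 0.114]
top 251 199 [0.495 0.126 0.1
[... 2644 characters left out ...]
.66), np.float64(-0.36)) 0.67 (np.float64(0.66), np.float64(-0.3)) 0.68 (np.float64(0.66), np.float64(0.06)) 0.14 (np.float64(0.66), np.float64(0.12)) 0.22 (np.float64(0.66), np.float64(0.18)) 0.21 (np.float64(0.66), np.float64(0.3)) 0.27 (np.float64(0.66), np.float64(0.36)) 0.3 (np.float64(0.66), np.float64(0.42)) 0.32 (np.float64(0.66), np.float64(0.48)) 0.34 (np.float64(0.66), np.float64(0.54)) 0.37 (np.float64(0.72), np.float64(-0.48)) 0.44 (np.float64(0.72), np.float64(-0.42)) 0.44 (np.float64(0.72), np.float64(-0.3)) 0.61 (np.float64(0.72), np.float64(0.06)) 0.2 (np.float64(0.72), np.float64(0.12)) 0.22 (np.float64(0.78), np.float64(-0.48)) 0.44 (np.float64(0.78), np.float64(-0.3)) 0.5
```

Both blue-capped jars show a white body and a blue cap, one of them in shade. They stand at about (0.529,0.318) and (0.430,0.327), with cap tops at 54 mm as expected. The red line is at z≈0.110, about 10 mm below the empty pan, so one jar should do. I'll take the jar at (0.430,0.327), the one farther from the lamp, with the jaws on the diagonal between its neighbours.

```bash
cat > go.py <<'E'
import sys
from h import *
def rel(x,y,z,deg):
    s=env.state();M=R.from_rotvec(s['ee_rot']).as_matrix()
    a=np.deg2rad(deg);yy=np.array([np.cos(a),np.sin(a),0]);zz=np.array([0,0,-1.]);T=np.c_[np.cross(yy,zz),yy,zz]
    best=min(((R.from_matrix(M.T@T@np.diag([q,q,1]))).as_rotvec() for q in(1,-1)),key=np.linalg.norm)
    print('t',round(s['time'],2),'ee',s['ee_pos'].round(4),'jaw',np.rad2deg(np.arctan2(M[1,1],M[0,1])).round(1),'w',s['grip_width'].round(3),'F',s['wrist_force'].round(1),'j6',s['joints'][5].round(2))
    print('shift',(M.T@(np.array([x,y,z])-s['ee_pos'])/.2).round(4),'turn',(best/(np.pi/2)).round(4))
rel(*map(float,sys.argv[1:]))
E
python3 go.py .430 .327 .189 135
```

```text
Traceback (most recent call last):
  File "go.py", line 9, in <module>
    rel(*map(float,sys.argv[1:]))
    ~~~^^^^^^^^^^^^^^^^^^^^^^^^^^
  File "go.py", line 7, in rel
    print('t',round(s['time'],2),'ee',s['ee_pos'].round(4),'jaw',np.rad2deg(np.arctan2(M[1,1],M[0,1])).round(1),'w',s['grip_width'].round(3),'F',s['wrist_force'].round(1),'j6',s['joints'][5].round(2))
                                                                                                                    ^^^^^^^^^^^^^^^^^^^^^
AttributeError: 'float' object has no attribute 'round'
```

Request:
servo_tool --rows '[[[-0.2,-0.06,0],[0,0,-0.07],1],[[-0.4,-0.13,0],[0,0,-0.14],1],[[-0.6,-0.19,0],[0,0,-0.21],1],[[-0.74,-0.24,0],[0,0,-0.28],1],[[-0.74,-0.24,0],[0,0,-0.35],1]]'

```text
time: 0.57
ee_pos: [0.3125, 0.4193, 0.1893]
ee_rot: [-0.325, 3.124, -0.002]
wrist_force: [0.4, -0.0, 0.2]
grip_width: 1.002
```

```bash
python3 go.py .430 .327 .15 135
```

```text
Traceback (most recent call last):
  File "go.py", line 9, in <module>
    rel(*map(float,sys.argv[1:]))
    ~~~^^^^^^^^^^^^^^^^^^^^^^^^^^
  File "go.py", line 7, in rel
    print('t',round(s['time'],2),'ee',s['ee_pos'].round(4),'jaw',np.rad2deg(np.arctan2(M[1,1],M[0,1])).round(1),'w',s['grip_width'].round(3),'F',s['wrist_force'].round(1),'j6',s['joints'][5].round(2))
                                                                                                                    ^^^^^^^^^^^^^^^^^^^^^
AttributeError: 'float' object has no attribute 'round'
```

```bash
sed -i "s/s\['grip_width'\].round(3)/round(float(s['grip_width']),3)/;s/s\['joints'\]\[5\].round(2)/s['joints'].round(2)/" go.py; python3 go.py .430 .327 .15 135
```

```text
t 0.57 ee [0.3125 0.4193 0.1893] jaw 101.9 w 1.002 F [ 0.4 -0.   0.2] j6 [ 0.84  0.3   1.72 -0.    1.12 -0.94]
shift [-0.48   -0.5724  0.1973] turn [-8.000e-04  1.000e-04 -3.681e-01]
```

Request:
servo_tool --rows '[[[-0.12,-0.14,0.05],[0,0,-0.07],1],[[-0.24,-0.28,0.1],[0,0,-0.15],1],[[-0.36,-0.42,0.15],[0,0,-0.22],1],[[-0.48,-0.57,0.19],[0,0,-0.29],1],[[-0.48,-0.57,0.19],[0,0,-0.365],1]]'

```text
time: 0.98
ee_pos: [0.4294, 0.3264, 0.1497]
ee_rot: [1.194, -2.904, 0.002]
wrist_force: [-0.6, -0.2, 0.3]
grip_width: 1.003
```

Request:
servo_tool --rows '[[[0,0,0],[0,0,0],1],[[0,0,0],[0,0,0],1]]'

```text
time: 1.15
ee_pos: [0.4259, 0.3303, 0.1513]
ee_rot: [1.185, -2.909, -0.0]
wrist_force: [-0.8, -1.1, -0.9]
grip_width: 1.001
```

```bash
python3 go.py .430 .327 .026 135
python3 - <<'E'
from h import *
p,d=env.read_camera('wrist');cv2.imwrite('pics/w1.png',p)
E
```

```text
t 1.15 ee [0.4259 0.3303 0.1513] jaw 134.3 w 1.001 F [-0.8 -1.1 -0.9] j6 [ 0.57  0.37  1.72  0.    1.05 -1.77]
shift [-0.0031 -0.0263  0.6265] turn [ 0.0002 -0.0003 -0.0073]
```

View pics/w1.png

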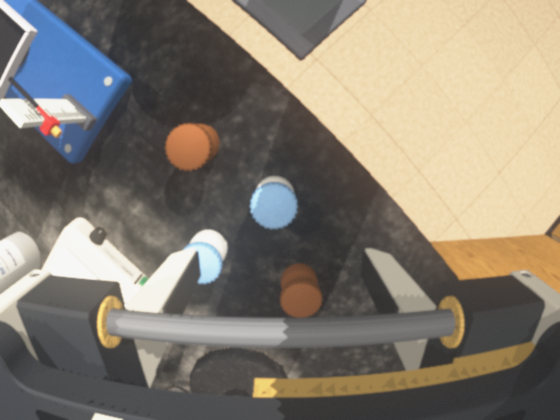

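```bash
cat >> h.py <<'E'
def wproj(m,P):
    c=R.from_rotvec(m['attitude']).as_matrix().T@(np.array(P)-m['xyz']);th=np.arctan2(np.hypot(c[0],c[1]),c[2]);k=m['fx']*th/np.hypot(c[0],c[1]);return m['cx']+k*c[0],m['cy']+k*c[1]
def wplane(m,u,v,z):
    a=np.array([u-m['cx'],v-m['cy']]);r=np.hypot(*a);th=r/m['fx'];d=np.r_[a/r*np.sin(th),np.cos(th)];d=R.from_rotvec(m['attitude']).as_matrix()@d
    return m['xyz']+d*(z-m['xyz'][2])/d[2]
E
python3 - <<'E'
from h import *
m=env.camera_model('wrist');print(m['xyz'])
print(wproj(m,(.43,.327,.054)),wproj(m,(.529,.318,.054)),wproj(m,(.426,.330,.151)))
p=cv2.imread('pics/w1.png');k=cv2.inRange(cv2.cvtColor(p,cv2.COLOR_BGR2HSV),(95,70,100),(112,255,255))
n,l,st,ce=cv2.connectedComponentsWithStats(k)
for i in range(1,n):
    if st[i,4]>300: print(st[i],ce[i],wplane(m,*ce[i],.054))
E
```

```text
[0.36838203 0.27538445 0.34479073]
(np.float64(273.39702468642145), np.float64(206.82265187280325)) (np.float64(199.418315804015), np.float64(268.33378543959475)) (np.float64(278.14780216550395), np.float64(245.79222231727817))
[   4    0  128  163 8433] [66.97829954 72.96110518] [0.47536762 0.07586884 0.054     ]
[ 250  183   47   46 1589] [274.20516048 205.96349906] [0.42888245 0.32696188 0.054     ]
```

Request:
servo_tool --rows '[[[0,-0.026,0.13],[0,0,0],1],[[0,-0.026,0.26],[0,0,0],1],[[0,-0.026,0.35],[0,0,0],1],[[0,-0.026,0.35],[0,0,0],1],[[0,-0.026,0.35],[0,0,0],1]]'

```text
time: 1.62
ee_pos: [0.429, 0.3273, 0.0816]
ee_rot: [1.19, -2.906, 0.0]
wrist_force: [-0.1, -0.5, 0.4]
grip_width: 0.999
```

```bash
python3 go.py .4295 .327 .026 135
```

```text
t 1.62 ee [0.429  0.3273 0.0816] jaw 134.5 w 0.999 F [-0.1 -0.5  0.4] j6 [ 0.57  0.47  1.77  0.    0.9  -1.78]
shift [-0.0012 -0.0029  0.2778] turn [ 0.0002 -0.0006 -0.005 ]
```

Request:
servo_tool --rows '[[[0,-0.003,0.1],[0,0,0],1],[[0,-0.003,0.2],[0,0,0],1],[[0,-0.003,0.275],[0,0,0],1],[[0,-0.003,0.275],[0,0,0],1],[[0,-0.003,0.275],[0,0,0],1]]'

```text
time: 2.03
ee_pos: [0.4304, 0.3269, 0.0276]
ee_rot: [-1.191, 2.906, 0.0]
wrist_force: [0.7, -0.1, 0.0]
grip_width: 0.998
```

Request:
servo_tool --rows '[[[0,0,0],[0,0,0],-0.1],[[0,0,0],[0,0,0],-0.5],[[0,0,0],[0,0,0],-1],[[0,0,0],[0,0,0],-1],[[0,0,0],[0,0,0],-1]]' --grip_force 20

```text
time: 2.45
ee_pos: [0.4304, 0.3264, 0.0269]
ee_rot: [-1.192, 2.906, 0.0]
wrist_force: [0.4, -0.0, -0.4]
grip_width: 0.689
```

Request:
servo_tool --rows '[[[0,0,0],[0,0,0],-1],[[0,0,0],[0,0,0],-1],[[0,0,0],[0,0,0],-1]]'

```text
time: 2.7
ee_pos: [0.4302, 0.3262, 0.0264]
ee_rot: [1.192, -2.907, 0.0]
wrist_force: [-0.6, -0.6, -0.1]
grip_width: 0.477
```

Request:
servo_tool --rows '[[[0,0,0],[0,0,0],-1],[[0,0,0],[0,0,0],-1],[[0,0,-0.05],[0,0,0],-1],[[0,0,-0.15],[0,0,0],-1],[[0,0,-0.3],[0,0,0],-1]]'

```text
time: 3.12
ee_pos: [0.4291, 0.3255, 0.086]
ee_rot: [1.191, -2.903, 0.001]
wrist_force: [0.4, -0.0, 0.3]
grip_width: 0.116
```

Request:
servo_tool --rows '[[[0,0,-0.15],[0,0,0],-1],[[0,0,-0.3],[0,0,0],-1],[[0,0,-0.45],[0,0,0],-1],[[0,0,-0.6],[0,0,0],-1],[[0,0,-0.8],[0,0,0],-1]]'

```text
time: 3.53
ee_pos: [0.4292, 0.3256, 0.2474]
ee_rot: [1.191, -2.905, 0.001]
wrist_force: [0.0, 0.5, -0.6]
grip_width: 0.003
```

Request:
servo_tool --rows '[[[0,0,0],[0,0,0],-1],[[0,0,0],[0,0,0],-1],[[0,0,0],[0,0,0],-1]]'

```text
time: 3.78
ee_pos: [0.4298, 0.326, 0.2463]
ee_rot: [1.192, -2.906, 0.0]
wrist_force: [-0.4, -0.3, -0.6]
grip_width: 0.003
```

```bash
python3 go.py .511 -.037 .245 93
python3 - <<'E'
from h import *
p,d=env.read_camera('wrist');q,_=env.read_camera('scene');cv2.imwrite('pics/w2.png',cv2.resize(np.hstack([p,q]),(800,300)))
E
```

```text
t 3.78 ee [0.4298 0.326  0.2463] jaw 134.6 w 0.003 F [-0.4 -0.3 -0.6] j6 [ 0.56  0.28  1.61  0.    1.26 -1.79]
shift [ 0.9853 -1.5774  0.0065] turn [-0.000e+00 -2.000e-04  4.621e-01]
```

View pics/w2.png

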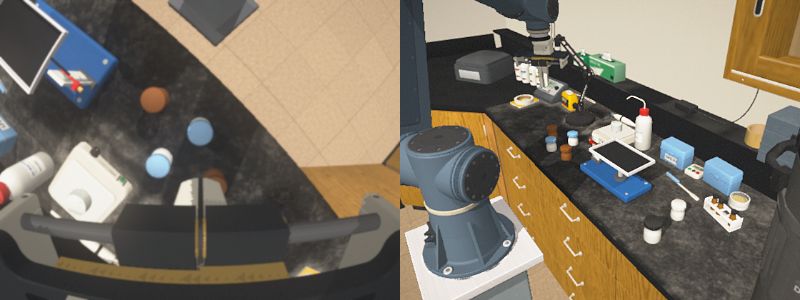

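The fingers shut to 0, so I did not get the jar. I'll check where it stands now.

Run:
```python
from h import *
m=env.camera_model('wrist');p,d=env.read_camera('wrist');cv2.imwrite('pics/w3.png',p)
k=cv2.inRange(cv2.cvtColor(p,cv2.COLOR_BGR2HSV),(95,70,60),(115,255,255))
n,l,st,ce=cv2.connectedComponentsWithStats(k)
for i in range(1,n):
    if st[i,4]>200: print(st[i],ce[i],wplane(m,*ce[i],.054))
m=env.camera_model('top');t,D=env.read_camera('top');cv2.imwrite('pics/t3.png',t)
k=cv2.inRange(cv2.cvtColor(t,cv2.COLOR_BGR2HSV),(95,70,60),(115,255,255))
n,l,st,ce=cv2.connectedComponentsWithStats(k)
for i in range(1,n):
    if st[i,4]>60 and st[i,4]<400: print('top',st[i],ce[i],plane(m,*ce[i],.054),dep(m,*ce[i],D))
s,_=env.read_camera('scene');cv2.imwrite('pics/s3.png',cv2.resize(s[160:260,180:300],None,fx=6,fy=6,interpolation=cv2.INTER_CUBIC))
```

```text
[  48    0  118  153 6004] [110.06429047  80.22501666] [0.47965968 0.07220006 0.054     ]
[262 170  36  34 982] [279.6191446  186.45824847] [0.42993752 0.32610954 0.054     ]
[  0 180  23  21 296] [  9.18581081 189.18918919] [0.7268129  0.01599101 0.054     ]
[204 217  34  33 505] [220.86336634 236.75643564] [0.52890599 0.31823125 0.054     ]
top [171 180  15  14 104] [177.88461538 184.71153846] [0.53620021 0.31390564 0.054     ] [0.53714955 0.31528646 0.04781666]
top [162 219  18  18 251] [170.70517928 227.20717131] [0.42980022 0.32765087 0.054     ] [0.42984655 0.32780872 0.05332619]
```

View pics/s3.png

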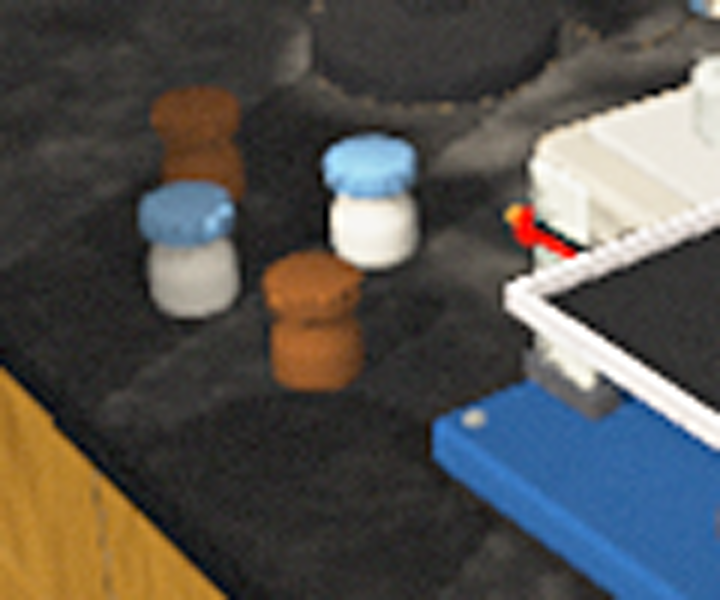

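View pics/w3.png

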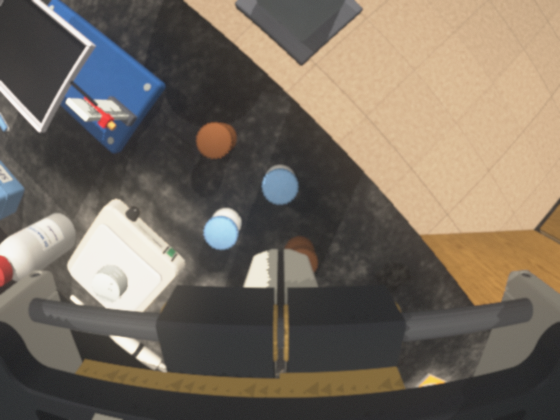

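The jar still stands upright at (0.430,0.326). I'll repeat the grasp, let the fingers settle, and check the opening before lifting.

Request:
servo_tool --rows '[[[0,0,0],[0,0,0],1],[[0,0,0],[0,0,0],1],[[0,0,0],[0,0,0],1],[[0,0,0],[0,0,0],1],[[0,0,0],[0,0,0],1]]'

```text
time: 4.45
ee_pos: [0.4302, 0.3262, 0.2464]
ee_rot: [1.192, -2.907, -0.0]
wrist_force: [0.2, 0.7, 0.0]
grip_width: 0.312
```

Request:
servo_tool --rows '[[[0,0,0.18],[0,0,0],1],[[0,0,0.36],[0,0,0],1],[[0,0,0.54],[0,0,0],1],[[0,0,0.72],[0,0,0],1],[[0,0,0.76],[0,0,0],1]]'

```text
time: 4.87
ee_pos: [0.4277, 0.3246, 0.0897]
ee_rot: [1.189, -2.9, 0.002]
wrist_force: [-1.2, -0.1, -0.8]
grip_width: 0.673
```

Request:
servo_tool --rows '[[[0,0,0],[0,0,0],1],[[0,0,0],[0,0,0],1],[[0,0,0],[0,0,0],1],[[0,0,0],[0,0,0],1],[[0,0,0],[0,0,0],1]]'

```text
time: 5.28
ee_pos: [0.4309, 0.3267, 0.096]
ee_rot: [-1.191, 2.904, 0.001]
wrist_force: [0.3, 0.3, -0.4]
grip_width: 0.99
```

```bash
python3 go.py .4298 .3268 .024 135
```

```text
t 5.28 ee [0.4309 0.3267 0.096 ] jaw 134.6 w 0.99 F [ 0.3  0.3 -0.4] j6 [ 0.56  0.45  1.76  0.    0.93 -1.79]
shift [0.0046 0.0045 0.36  ] turn [-0.0004  0.0016 -0.0045]
```

Request:
servo_tool --rows '[[[0,0,0.12],[0,0,0],1],[[0,0,0.24],[0,0,0],1],[[0,0,0.36],[0,0,0],1],[[0,0,0.36],[0,0,0],1],[[0,0,0.36],[0,0,0],1]]'

```text
time: 5.7
ee_pos: [0.4301, 0.3262, 0.0227]
ee_rot: [1.192, -2.906, 0.0]
wrist_force: [0.7, 0.4, -0.2]
grip_width: 1.004
```

Request:
servo_tool --rows '[[[0,0,0],[0,0,0],-1],[[0,0,0],[0,0,0],-1],[[0,0,0],[0,0,0],-1],[[0,0,0],[0,0,0],-1],[[0,0,0],[0,0,0],-1]]' --grip_force 30

```text
time: 6.12
ee_pos: [0.4305, 0.3264, 0.0231]
ee_rot: [-1.192, 2.906, 0.0]
wrist_force: [-0.1, 0.2, -0.6]
grip_width: 0.69
```

Request:
servo_tool --rows '[[[0,0,0],[0,0,0],-1],[[0,0,0],[0,0,0],-1],[[0,0,0],[0,0,0],-1]]'

```text
time: 6.37
ee_pos: [0.4302, 0.3262, 0.0225]
ee_rot: [1.192, -2.907, 0.0]
wrist_force: [0.3, -1.0, 0.7]
grip_width: 0.474
```

Request:
servo_tool --rows '[[[0,0,0],[0,0,0],-1],[[0,0,0],[0,0,0],-1],[[0,0,0],[0,0,0],-1]]'

```text
time: 6.62
ee_pos: [0.4302, 0.3262, 0.0225]
ee_rot: [-1.192, 2.907, -0.0]
wrist_force: [0.2, -0.7, 0.7]
grip_width: 0.455
```

```bash
python3 go.py .4298 .3268 .024 135;python3 - <<'E'
from h import *
p,d=env.read_camera('wrist');cv2.imwrite('pics/w4.png',p)
E
```

```text
t 6.62 ee [0.4302 0.3262 0.0225] jaw 134.6 w 0.455 F [ 0.2 -0.7  0.7] j6 [ 0.56  0.56  1.8  -0.    0.78 -1.79]
shift [-0.0005  0.0036 -0.0077] turn [-0.      0.     -0.0045]
```

View pics/w4.png

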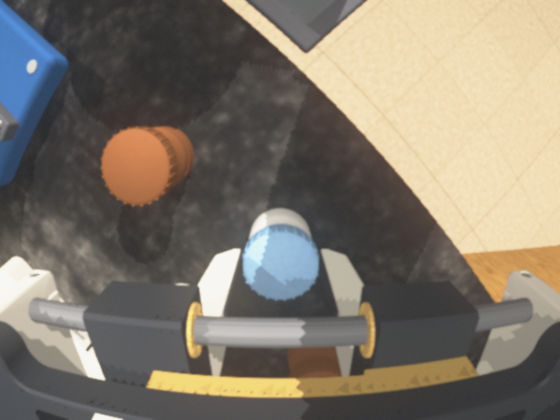

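The picture shows the cap at (281,262) between the pads, and the opening holds at 0.455 (about 42 mm). Last time I lifted before the grip had built up. Now I'll lift gently.

Request:
servo_tool --rows '[[[0,0,0],[0,0,0],-1],[[0,0,-0.02],[0,0,0],-1],[[0,0,-0.05],[0,0,0],-1],[[0,0,-0.08],[0,0,0],-1],[[0,0,-0.1],[0,0,0],-1]]' --grip_force 40

```text
time: 7.08
ee_pos: [0.4304, 0.3264, 0.0434]
ee_rot: [-1.192, 2.906, 0.0]
wrist_force: [0.5, 0.2, -1.2]
grip_width: 0.453
```

Request:
servo_tool --rows '[[[0,0,0],[0,0,0],-1],[[0,0,0],[0,0,0],-1]]'

```text
time: 7.25
ee_pos: [0.4303, 0.3263, 0.0428]
ee_rot: [-1.192, 2.906, 0.0]
wrist_force: [-0.6, -0.1, -2.6]
grip_width: 0.448
```

```bash
python3 go.py .4298 .3268 .25 135;python3 - <<'E'
from h import *
p,d=env.read_camera('wrist');q,_=env.read_camera('scene');cv2.imwrite('pics/w5.png',np.hstack([cv2.resize(p,(400,300)),cv2.resize(q[130:250,170:330],(400,300))]))
E
```

```text
t 7.25 ee [0.4303 0.3263 0.0428] jaw 134.6 w 0.448 F [-0.6 -0.1 -2.6] j6 [ 0.56  0.53  1.79 -0.    0.82 -1.79]
shift [-4.000e-04  3.400e-03 -1.036e+00] turn [-0.0001  0.0004 -0.0045]
```

View pics/w5.png

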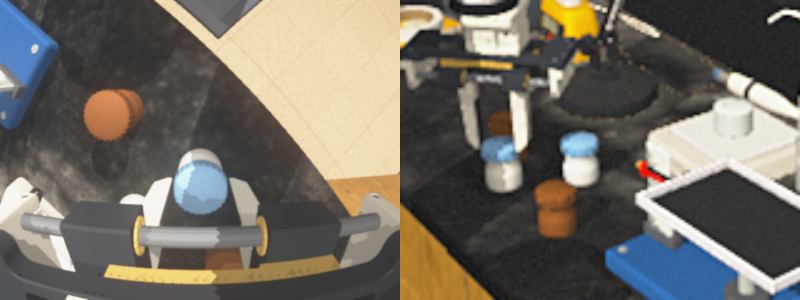

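Request:
servo_tool --rows '[[[0,0,-0.08],[0,0,0],-1],[[0,0,-0.2],[0,0,0],-1],[[0,0,-0.35],[0,0,0],-1],[[0,0,-0.5],[0,0,0],-1],[[0,0,-0.6],[0,0,0],-1]]'

```text
time: 7.77
ee_pos: [0.4306, 0.3265, 0.1648]
ee_rot: [-1.191, 2.905, 0.001]
wrist_force: [0.8, 0.2, -0.7]
grip_width: 0.449
```

Request:
servo_tool --rows '[[[0,0,-0.1],[0,0,0],-1],[[0,0,-0.22],[0,0,0],-1],[[0,0,-0.34],[0,0,0],-1],[[0,0,-0.4],[0,0,0],-1],[[0,0,-0.4],[0,0,0],-1]]'

```text
time: 8.18
ee_pos: [0.4311, 0.3268, 0.2449]
ee_rot: [-1.191, 2.903, 0.001]
wrist_force: [-0.8, 0.1, -1.7]
grip_width: 0.45
```

Request:
servo_tool --rows '[[[0,0,0],[0,0,0],-1],[[0,0,0],[0,0,0],-1]]'

```text
time: 8.35
ee_pos: [0.4297, 0.3259, 0.241]
ee_rot: [1.191, -2.905, 0.001]
wrist_force: [-0.2, 0.5, -1.6]
grip_width: 0.448
```

```bash
python3 go.py .511 -.037 .245 93;python3 - <<'E'
from h import *
p,d=env.read_camera('wrist');q,_=env.read_camera('scene');cv2.imwrite('pics/w6.png',np.hstack([cv2.resize(p,(400,300)),cv2.resize(q[60:240,110:350],(400,300))]))
E
```

```text
t 8.35 ee [0.4297 0.3259 0.241 ] jaw 134.6 w 0.448 F [-0.2  0.5 -1.6] j6 [ 0.56  0.28  1.61 -0.    1.25 -1.79]
shift [ 0.9844 -1.5775 -0.0187] turn [-2.000e-04 -1.300e-03  4.622e-01]
```

View pics/w6.png

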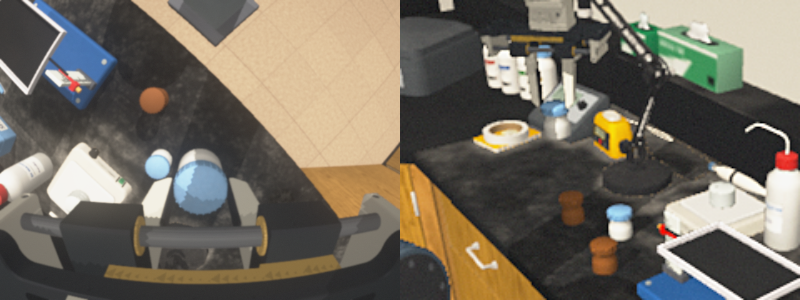

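The jar is held: it hangs upright and F_z is about -1.6 N, which fits 0.15 kg. Now I'll carry it to the pan, at pan y = -45 mm, world (0.5135,-0.082).

```bash
python3 go.py .5135 -.082 .245 105
```

```text
t 8.45 ee [0.4297 0.3259 0.241 ] jaw 134.6 w 0.453 F [-0.4 -1.  -1.9] j6 [ 0.56  0.28  1.61 -0.    1.25 -1.79]
shift [ 1.1337 -1.7465 -0.0181] turn [-1.000e-04 -1.500e-03  3.288e-01]
```

Request:
servo_tool --rows '[[[0.06,-0.1,-0.02],[0,0,0.03],-1],[[0.16,-0.25,-0.02],[0,0,0.06],-1],[[0.27,-0.42,-0.02],[0,0,0.1],-1],[[0.38,-0.59,-0.02],[0,0,0.13],-1],[[0.49,-0.76,-0.02],[0,0,0.16],-1]]'

```text
time: 8.87
ee_pos: [0.4668, 0.1474, 0.2456]
ee_rot: [0.815, -3.033, 0.0]
wrist_force: [1.6, 1.4, -1.4]
grip_width: 0.456
```

```bash
python3 go.py .5135 -.082 .245 105
```

```text
t 8.87 ee [0.4668 0.1474 0.2456] jaw 120.1 w 0.456 F [ 1.6  1.4 -1.4] j6 [ 0.21  0.18  1.73 -0.    1.23 -1.89]
shift [ 0.373  -1.1097  0.0031] turn [ 1.000e-04 -8.000e-04  1.677e-01]
```

Request:
servo_tool --rows '[[[0.06,-0.18,0],[0,0,0.03],-1],[[0.12,-0.36,0],[0,0,0.06],-1],[[0.18,-0.54,0],[0,0,0.1],-1],[[0.24,-0.71,0],[0,0,0.13],-1],[[0.29,-0.86,0],[0,0,0.165],-1]]'

```text
time: 9.28
ee_pos: [0.5032, -0.0309, 0.2456]
ee_rot: [0.415, -3.113, -0.0]
wrist_force: [0.9, 0.2, -0.8]
grip_width: 0.45
```

Request:
servo_tool --rows '[[[0,0,0],[0,0,0],-1],[[0,0,0],[0,0,0],-1],[[0,0,0],[0,0,0],-1]]'

```text
time: 9.53
ee_pos: [0.5031, -0.0282, 0.2458]
ee_rot: [0.42, -3.112, -0.001]
wrist_force: [-0.3, -0.2, -1.9]
grip_width: 0.453
```

```bash
python3 go.py .5135 -.082 .170 105
```

```text
t 9.53 ee [ 0.5031 -0.0282  0.2458] jaw 105.4 w 0.453 F [-0.3 -0.2 -1.9] j6 [-0.15  0.21  1.7   0.    1.24 -1.99]
shift [ 0.0208 -0.2732  0.3786] turn [ 0.0005 -0.0007  0.004 ]
```

Request:
servo_tool --rows '[[[0.01,-0.14,0],[0,0,0],-1],[[0.02,-0.27,0],[0,0,0],-1],[[0.02,-0.27,0.13],[0,0,0],-1],[[0.02,-0.27,0.26],[0,0,0],-1],[[0.02,-0.27,0.36],[0,0,0],-1]]'

```text
time: 9.95
ee_pos: [0.5133, -0.0806, 0.1726]
ee_rot: [0.422, -3.112, -0.001]
wrist_force: [-1.0, 0.3, -2.2]
grip_width: 0.453
```

Request:
servo_tool --rows '[[[0,0,0],[0,0,0],-1],[[0,0,0],[0,0,0],-1],[[0,0,0],[0,0,0],-1]]'

```text
time: 10.2
ee_pos: [0.5146, -0.0812, 0.1757]
ee_rot: [-0.421, 3.112, -0.001]
wrist_force: [-0.4, 0.2, -1.0]
grip_width: 0.449
```

```bash
python3 go.py .5135 -.082 .130 105;python3 - <<'E'
from h import *
p,d=env.read_camera('wrist');q,_=env.read_camera('scene');cv2.imwrite('pics/w7.png',np.hstack([cv2.resize(p,(400,300)),cv2.resize(q[100:280,200:440],(400,300))]))
E
```

```text
t 10.2 ee [ 0.5146 -0.0812  0.1757] jaw 105.4 w 0.449 F [-0.4  0.2 -1. ] j6 [-0.25  0.31  1.74  0.    1.08 -2.09]
shift [ 0.0068 -0.0023  0.2286] turn [-0.0005  0.0008  0.0047]
```

View pics/w7.png

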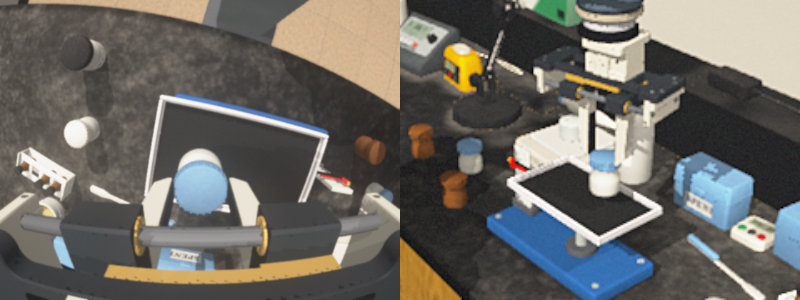

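The jar hangs above the far half of the pan, clear of the rim. Now I'll lower it slowly.

Request:
servo_tool --rows '[[[0,0,0.05],[0,0,0],-1],[[0,0,0.1],[0,0,0],-1],[[0,0,0.14],[0,0,0],-1],[[0,0,0.17],[0,0,0],-1],[[0,0,0.19],[0,0,0],-1]]'

```text
time: 10.72
ee_pos: [0.5135, -0.0817, 0.1353]
ee_rot: [0.419, -3.112, -0.001]
wrist_force: [-0.5, 0.2, -0.9]
grip_width: 0.451
```

Request:
servo_tool --rows '[[[0,0,0.01],[0,0,0],-1],[[0,0,0.03],[0,0,0],-1],[[0,0,0.05],[0,0,0],-1],[[0,0,0.05],[0,0,0],-1],[[0,0,0.05],[0,0,0],-1]]'

```text
time: 11.13
ee_pos: [0.5139, -0.0818, 0.1264]
ee_rot: [0.419, -3.113, -0.0]
wrist_force: [0.2, 0.1, 0.2]
grip_width: 0.452
```

Request:
servo_tool --rows '[[[0,0,0],[0,0,0],-1],[[0,0,0],[0,0,0],-1],[[0,0,0],[0,0,0],-1],[[0,0,0],[0,0,0],-1],[[0,0,0],[0,0,0],-1]]'

```text
time: 11.55
ee_pos: [0.514, -0.0818, 0.1265]
ee_rot: [-0.419, 3.113, -0.0]
wrist_force: [-0.2, -0.2, -0.8]
grip_width: 0.45
```

Request:
servo_tool --rows '[[[0,0,0],[0,0,0],0.1],[[0,0,0],[0,0,0],0.3],[[0,0,0],[0,0,0],0.5],[[0,0,0],[0,0,0],0.7],[[0,0,0],[0,0,0],0.7]]'

```text
time: 11.97
ee_pos: [0.514, -0.0818, 0.1265]
ee_rot: [-0.419, 3.113, -0.0]
wrist_force: [0.8, 0.7, 0.6]
grip_width: 0.758
```

Request:
servo_tool --rows '[[[0,0,0],[0,0,0],0.7],[[0,0,0],[0,0,0],0.7],[[0,0,0],[0,0,0],0.7],[[0,0,0],[0,0,0],0.7],[[0,0,0],[0,0,0],0.7]]'

```text
time: 12.38
ee_pos: [0.5139, -0.0818, 0.1264]
ee_rot: [0.419, -3.113, 0.0]
wrist_force: [0.0, 0.5, -0.6]
grip_width: 0.853
```

```bash
python3 go.py .5135 -.082 .245 105;python3 - <<'E'
from h import *
p,d=env.read_camera('wrist');q,_=env.read_camera('scene');cv2.imwrite('pics/w8.png',np.hstack([cv2.resize(p,(400,300)),cv2.resize(q[100:280,200:440],(400,300))]))
E
```

```text
t 12.38 ee [ 0.5139 -0.0818  0.1264] jaw 105.3 w 0.853 F [ 0.   0.5 -0.6] j6 [-0.25  0.37  1.79 -0.    0.98 -2.09]
shift [ 2.400e-03 -5.000e-04 -5.929e-01] turn [-0.     -0.      0.0038]
```

View pics/w8.png

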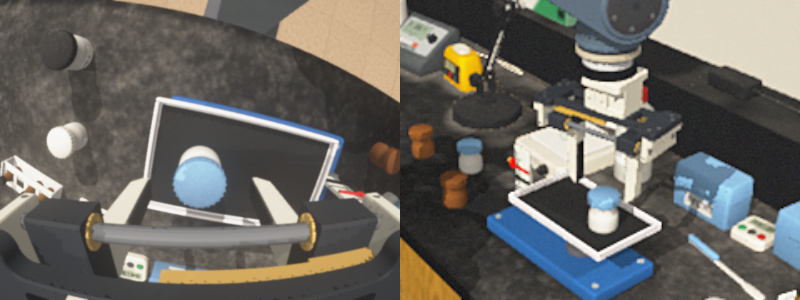

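Released: the jar stands upright and the pan has sunk. I'll retract up and back, then measure the pointer against the mark.

Request:
servo_tool --rows '[[[0,0,-0.1],[0,0,0],0.7],[[0,0,-0.25],[0,0,0],0.7],[[0,0,-0.4],[0,0,0],0.7],[[0,0,-0.55],[0,0,0],0.7],[[0,0,-0.7],[0,0,0],0.7]]'

```text
time: 12.9
ee_pos: [0.5137, -0.0817, 0.268]
ee_rot: [0.419, -3.113, -0.0]
wrist_force: [1.1, -0.4, -0.9]
grip_width: 0.845
```

```bash
python3 go.py .36 -.0 .27 105
```

```text
t 12.9 ee [ 0.5137 -0.0817  0.268 ] jaw 105.3 w 0.845 F [ 1.1 -0.4 -0.9] j6 [-0.25  0.22  1.62 -0.    1.29 -2.09]
shift [ 0.6328  0.5973 -0.0102] turn [ 0.     -0.      0.0038]
```

Request:
servo_tool --rows '[[[0.16,0.17,0],[0,0,0],0.7],[[0.32,0.34,0],[0,0,0],0.7],[[0.45,0.5,0],[0,0,0],0.7],[[0.57,0.66,0],[0,0,0],0.7],[[0.68,0.8,0],[0,0,0],0.7]]'

```text
time: 13.32
ee_pos: [0.3401, 0.0361, 0.2662]
ee_rot: [-0.418, 3.113, 0.0]
wrist_force: [-0.7, 0.6, 1.9]
grip_width: 0.848
```

Request:
servo_tool --rows '[[[0,0,0.1],[0,0,0],0.7],[[0,0,0.25],[0,0,0],0.7],[[0,0,0.35],[0,0,0],0.7],[[0,0,0.35],[0,0,0],0.7],[[0,0,0.35],[0,0,0],0.7]]'

```text
time: 13.73
ee_pos: [0.3417, 0.0354, 0.1966]
ee_rot: [0.419, -3.112, -0.0]
wrist_force: [0.3, 0.3, -0.3]
grip_width: 0.854
```

```bash
python3 go.py .36 -.0 .27 105;python3 - <<'E'
from h import *
m=env.camera_model('wrist');print(m);p,d=env.read_camera('wrist');cv2.imwrite('pics/w9.png',p)
q,D=env.read_camera('scene');cv2.imwrite('pics/s9.png',cv2.resize(q[150:290,220:370],None,fx=5,fy=4.28))
t,_=env.read_camera('top');cv2.imwrite('pics/t9.png',cv2.resize(t[150:240,235:375],None,fx=5,fy=5,interpolation=cv2.INTER_CUBIC))
ms=env.camera_model('scene')
u,v=wproj(m,(.498,.105,.11));print(u,v)
E
```

```text
t 13.73 ee [0.3417 0.0354 0.1966] jaw 105.3 w 0.854 F [ 0.3  0.3 -0.3] j6 [-0.03 -0.05  2.11  0.    1.08 -1.87]
shift [-0.0409 -0.1949 -0.3672] turn [ 0.0003 -0.0009  0.0039]
{'fx': 325.19226210127806, 'fy': 325.19226210127806, 'cx': 280.3402257944721, 'cy': 213.06103711007333, 'xyz': array([0.26490688, 0.01447719, 0.38996573]), 'attitude': array([1.78917617, 2.34499928, 0.33918166])}
303.09701793751856 355.87259863731924
```

View pics/w9.png

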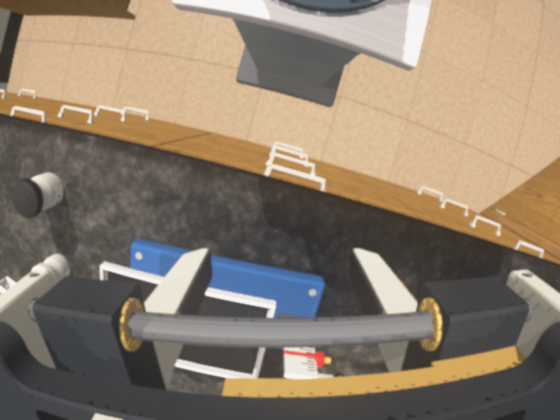

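View pics/s9.png

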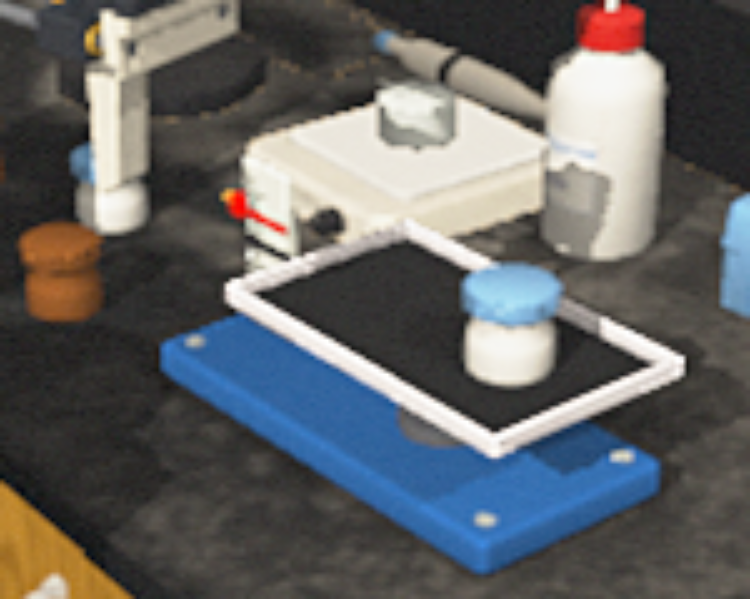

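View pics/t9.png

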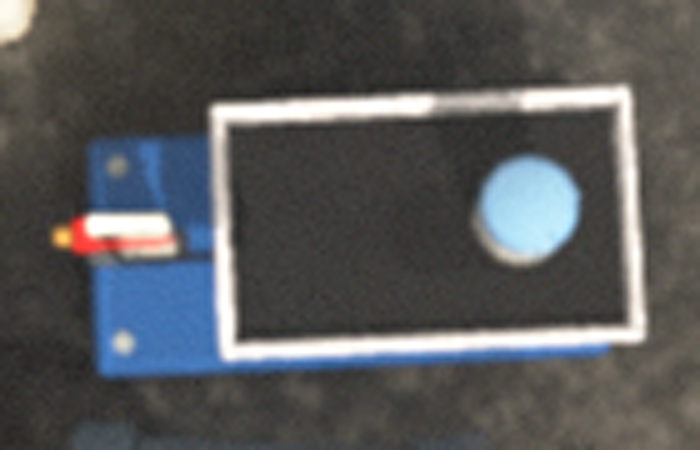

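The scene crop shows the red line at (262,218) with the black pointer under it at about (265,248), so the pointer has sunk past the mark. Next I'll put numbers on it.

Run:
```python
from h import *
ms=env.camera_model('scene');mt=env.camera_model('top')
for i in range(2):
    s,Ds=env.read_camera('scene');t,Dt=env.read_camera('top')
    f=[dep(mt,u,v,Dt)[2] for u in range(286,325,3) for v in range(178,212,3)];print('pan floor z top',np.median(f).round(4))
    f=[dep(ms,u,v,Ds)[2] for u in range(290,305) for v in range(218,226)];print('scene',np.median(f).round(4))
# before
D0=np.load('pics/top0d.npy');S0=np.load('pics/scene0d.npy')
print('before',np.median([dep(mt,u,v,D0)[2] for u in range(286,325,3) for v in range(178,212,3)]).round(4))
k=cv2.inRange(cv2.cvtColor(s,cv2.COLOR_BGR2HSV),(0,150,100),(6,255,255))
v,u=np.nonzero(k);o=(v>185)&(v<212)&(u>268)&(u<282)
L=np.array([dep(ms,a,b,Ds) for a,b in zip(u[o],v[o])]);print('line pts',L.round(3).tolist())
k=cv2.inRange(cv2.cvtColor(t,cv2.COLOR_BGR2HSV),(95,70,60),(115,255,255))
n,l,st,ce=cv2.connectedComponentsWithStats(k)
for i in range(1,n):
    if 60<st[i,4]<700: print('top',st[i],ce[i],dep(mt,*ce[i],Dt).round(4))
cv2.imwrite('pics/m.png',cv2.resize(s[180:225,255:295],None,fx=14,fy=13,interpolation=cv2.INTER_CUBIC))
print(env.state()['time'],env.state()['wrist_force'])
```

```text
pan floor z top 0.0946
scene 0.0956
pan floor z top 0.0945
scene 0.0957
before 0.1203
line pts [[0.498, 0.117, 0.107], [0.496, 0.109, 0.111], [0.499, 0.118, 0.103], [0.496, 0.109, 0.109], [0.497, 0.106, 0.109], [0.499, 0.108, 0.105], [0.497, 0.101, 0.109], [0.495, 0.093, 0.113], [0.498, 0.098, 0.107], [0.497, 0.092, 0.11], [0.498, 0.089, 0.111], [0.498, 0.089, 0.108], [0.5, 0.087, 0.108]]
top [169 180  17  18 199] [176.48241206 188.34170854] [0.5271 0.3172 0.0534]
top [331 181  20  18 195] [339.21025641 188.51282051] [ 0.5172 -0.0781  0.1517]
14.0833 [-0.12094077 -0.11933424 -0.21114572]
```

View pics/m.png

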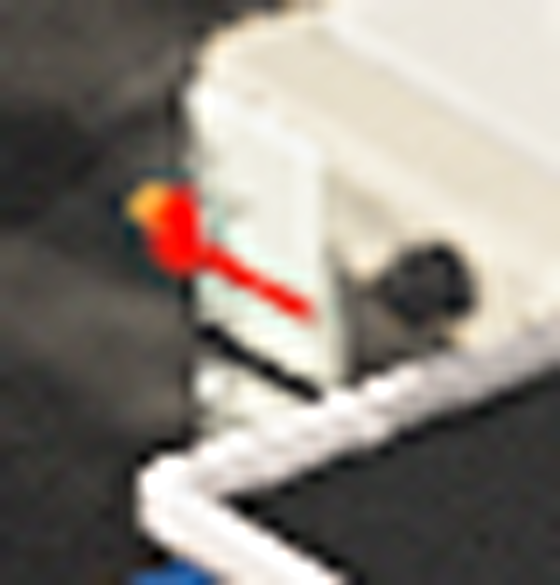

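The pan floor is at z≈0.095 and steady, with the red line at ≈0.109, so the pointer is about 14 mm below the mark. One jar is enough, so I'm handing in.

```bash
python3 -c "
from rig import env
env.hand_in()"
```

```text
the job is handed in; nothing more can be done
```

I set one blue-capped jar, the one from (0.430, 0.327), upright on the pan, and it was enough. The second blue-capped jar stayed on the worktop, and I did not touch the white-, black- or brown-capped ones.

**First grasp failed:** I lifted before the grip had built up and the fingers came away empty. The jar was left standing in place, and the second try held with the grip force raised to 40 N.

**Last checks, all within the limits:**
- **Pan:** its floor went from z = 0.120 m to about 0.095 m, the same in two readings, so it is at rest.
- **Mark:** the red line is at about z = 0.109 m, so the pointer is about 14 mm below it. The close crop shows the black pointer under the line.
- **Jar on the pan:** the cap top reads 0.152 m, about 57 mm above the pan floor. That is 3 mm more than the jar's 54 mm height. It looks upright in the pictures.
- **Second jar:** it stands at (0.527, 0.317) with its cap top at 53 mm.
- **Robot:** the gripper was clear of everything, with no wrist force, at about 14 s on the clock.

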